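# Make up a soldering kit and a foiling kit for the stained-glass class

## Task

Make up the two kits for the stained-glass class, everything standing upright on the floor of its tray: in the long yellow tray stand the grey solder spool at the end with the black tab and the amber flux jar at the opposite end, and only when both are in, fill the gap left between them with the blue foam brick so that nothing shifts. In the short white tray stand the copper foil roll at the end with the black tab and the pack of ruby glass at the opposite end; the two kits may be made up in either order. Leave the soldering-iron stand and the glass flower where they are.

Things in the scene. Friction and masses are not known exactly. Their poses are not given: they have to be found in the camera images.
- solder_spool_center (a point): Solder spool: upright grey cylinder with silver windings, diameter 50, height 56 mm, 0.26 to 0.46 kg, loose; stands upright on the table at the start. The point lies at its centre, half-way up, z up along its height.
- flux_jar_center (a point): Flux jar: amber jar with a pale band and a black cap, plain cylinder of diameter 46, height 58 mm, the cap being the top 17 mm, about 0.12 kg, loose; stands upright on the table at the start. The point lies at its centre, half-way up, z up along its height.
- foam_brick_center (a point): Foam brick: firm (rigid) bright blue block, 44 mm along its x, 52 mm along its y, 56 mm tall, about 0.03 kg, loose; stands upright on the table at the start. The point lies at its centre, half-way up, z up along its height. It fits between spool and jar with its 44 mm side along the length of the long tray (about 24 mm of play is left in all).
- foil_roll_center (a point): Roll of copper foil: upright copper-coloured cylinder with a dark core on top, diameter 48, height 56 mm, about 0.18 kg, loose; stands upright on the table at the start. The point lies at its centre, half-way up, z up along its height.
- glass_pack_center (a point): Pack of ruby glass: dark red block of upright panes with a copper band, 40 mm along its x, 48 mm along its y, 56 mm tall, about 0.2 kg, loose; stands upright on the table at the start. The point lies at its centre, half-way up, z up along its height. It fits the short tray with its 40 mm side along the tray's length.
- long_tray: Long yellow open tray, fixed to the table, may lie at any yaw. Outside 172 mm along its x, 78 mm along its y, 20 mm tall; walls and floor 4 mm thick, so inside 164 x 70 mm, 16 mm deep. A black tab (14 mm long, 44 mm wide, at rim height) stands out beyond its +x end. Origin: centre of its underside, on the table.
- short_tray: Short white open tray, fixed to the table, may lie at any yaw. Outside 120 mm along its x, 78 mm along its y, 20 mm tall; walls and floor 4 mm thick, so inside 112 x 70 mm, 16 mm deep. A black tab (14 mm long, 44 mm wide, at rim height) stands out beyond its +x end. Origin: centre of its underside, on the table.
- iron_stand: Bystander, not to be disturbed: steel soldering-iron stand with a blue-handled iron, base 140 x 70 mm, up to 120 mm tall, the handle rising towards its +x and reaching 151 mm from the origin. Origin: centre of its underside.
- glass_flower: Bystander, not to be disturbed: flat ornament of lilac, red and clear glass petals with copper edges, about 75 x 70 mm, 6 mm thick. Origin: centre of its underside.

How it is judged:
By the outcome, as a careful person would: the job done as asked, in the order asked, and still so for the second after the job is handed in, with the robot touching nothing.
It also fails if it takes over 125 s, if anything falls off the work surface, if the arm or the gripper's body presses on something with over 40 N, if the wrist force passes 120 N, or if a joint passes its speed limit or range.

## Robot

A 6-joint arm with a two-finger parallel gripper is mounted at the origin on the work surface. World frame = base frame: x ahead of the robot, y to its left, z up, the work surface at z = 0. Lengths are in m, angles in rad, forces in N, time in s.
With the tool pointing down it reaches from about 0.225 to 0.875 m from the base axis. Payload 3.4 kg.
Tool frame: the origin (TCP) lies between the finger pads; the fingertips stand 8 mm ahead of it and the grasp point (between the pads) lies 11 mm behind it; z points along the fingers, y is the line along which they close (so a half turn about z gives the same grasp; the last joint's range is limited). The gripper opens to 85 mm and grips with 20 to 120 N. Pads are 22 mm wide; open, the fingers measure 114 mm over their backs; the gripper's body (76 mm by 85 mm) begins 54 mm behind the grasp point. The pads swing forward as they close: fully open they stand 13 mm farther back than shut.
Start: joints at [-0.121, 0.276, 1.505, -0, 1.361, -0.121], TCP at [0.575, -0, 0.239] pointing down, gripper open.
Joint ranges: [-2.89, 2.89], [-0.75, 2.08], [0.22, 2.7], [-1.18, 4.32], [0.11, 2.71], [-2.7, 2.7]. Speed limits (rad/s): [2.57, 2.57, 3.14, 3.14, 3.14, 3.14].

## Interface

Orientations are given as a unit quaternion [w, x, y, z].
In Python, from rig import manip gives the robot as it stands.
- The arm moves only by the tool move_arm, never from a script. Its argument "deltas" is a list that holds one entry, the list of rows, each a list of 5 numbers: the shift along the tool's x, y, z normalised to -1 to 1, where 1 is 80 cm, then the turn about the tool's z normalised to -1 to 1, where 1 is 120 degrees, then the closure, from -1 (fully open) to 1 (shut). In form: [[[tx, ty, tz, twist, grip], ...]]. A call has 1 to 12 rows; each row is the pose to reach, as a shift and turn from the pose commanded when the call began, along the tool's axes at that moment; what a row does not reach only later rows make up. A row lasts 1/10 s, in which the tool goes at most 50 mm and 8.59 degrees, less where a joint would pass 70% of its speed; a pose out of reach is approached as far as the arm can. A call with a number of a shift or a turn outside -1 to 1 is refused whole. A call with a gripper value outside its range is refused whole. The fingers move at their own pace and stop on an object; "squeeze" is the grip in N (left out, the last holds). Time passes only in rows, so rows that repeat a pose let the fingers close. It gives the time, the measured TCP pose, the force, the opening and the grip force at its end, in the units of the state.
- manip.get_state(): the state, without advancing time (a new reading comes with each control period).
- manip.get_image(name): name is "scene" or "side" or "wrist"; returns the picture (480x640x3 uint8, red, green, blue); there is no depth.
- manip.camera_params(name): a dict with "fx", "fy", "cx", "cy" (pixels), "R" (3x3) and "t" (3): a world point X has camera coordinates R X + t; the wrist camera has in their place "tool_from_camera" (4x4, takes a point from camera to tool coordinates, whose origin is the TCP and whose axes are the flange's). Camera axes: x right, y down, z forward; pixel columns grow to the right and rows downward; lengths in m; the calibration is good to about 2 mm. A picture is of the moment at which its call begins: read the wrist's pose just before it. camera_params takes no time and is no camera call.
- manip.sign_off(): hands the job in; it is judged then, once.
The state is a dict: "clock": time; "qpos": joint angles; "qd": joint speeds; "effort": joint torques, N m; "position": TCP position; "ee_rot": TCP orientation; "contact_force": force on the tool from outside, world axes, zero at the start; "moment": the same for the moment, N m; "width": finger opening in m; "gripper_force": force on a finger pad.
Only numpy, scipy, OpenCV 4.12 (cv2) and the standard library are available. Lean on these libraries where they do the work, as an engineer would, in place of code of your own. Each camera call takes 0.05 s, during which the arm holds its last target. There are 200 camera calls.

## Working session

There is one attempt and no reset: what is moved stays moved. The work goes in short steps, Python scripts to look and compute and a tool call to move; the robot and the scene stay as the last step left them, time stands still between calls to the robot, and variables do not carry over. Pictures are saved under pics/ and viewed, at most 14 in all, crops included, and the job is handed in when it is done.

Besides the shell and the picture viewer there is one more tool, called after ">>>" by a JSON object that holds its "fn" and its "kwargs". move_arm: Moves the arm, as the interface text tells. Scaled input: -1 to 1 covers 80 cm each way for a shift and 120 degrees each way for a turn. Its arguments: {"type":"object","properties":{"deltas":{"type":"array","items":{"type":"array","items":{"type":"array","items":{"type":"number","minimum":-1,"maximum":1}}}},"squeeze":{"type":"number"}},"required":["deltas"]}

```bash
mkdir -p pics; ls
python3 - <<'E'
from rig import manip
import cv2,numpy as np
for n in ("scene","side"):
    cv2.imwrite(f"pics/{n}0.png",manip.get_image(n)[:,:,::-1])
    p=manip.camera_params(n);print(n,p['fx'],p['cx'],p['cy'],np.round(-np.array(p['R']).T@np.array(p['t']),3),np.round(p['R'],2).tolist())
print(np.round(manip.camera_params("wrist")["tool_from_camera"],4).tolist());print(manip.get_state())
E
```

```text
pics
scene 459.716748783613 315.64705467528864 237.16602878412152 [1.039 0.233 0.723] [[-0.48, 0.88, -0.01], [0.7, 0.37, -0.61], [-0.53, -0.3, -0.79]]
side 475.3279146842414 318.74016546209464 233.0450087507523 [ 0.298 -0.762  0.495] [[0.93, -0.36, 0.0], [-0.17, -0.45, -0.88], [0.31, 0.82, -0.48]]
[[0.0006, -0.9562, -0.2926, 0.0756], [1.0, 0.0005, 0.0006, 0.0001], [-0.0004, -0.2926, 0.9562, -0.1355], [0.0, 0.0, 0.0, 1.0]]
{'clock': 0.1, 'qpos': array([-1.21026498e-01,  2.76546178e-01,  1.50599950e+00,  4.31690435e-07,
        1.36072264e+00, -1.20961947e-01]), 'qd': array([ 0.00014945, -0.00134365, -0.00178192, -0.00055691, -0.00093697,
        0.00039238]), 'effort': array([ 1.55745878e-03, -4.17697620e+01, -2.46405226e+01, -1.74112388e-04,
        5.80947395e-03,  2.85749664e-07]), 'position': array([5.74539813e-01, 3.54943553e-05, 2.38520791e-01]), 'ee_rot': array([-6.59741720e-04,  7.07129387e-01,  7.07083678e-01, -5.16432236e-04]), 'contact_force': array([ 0.89678455,  0.30752466, -0.35724492]), 'moment': array([ 0.08842624, -0.02311335,  0.03035043]), 'gripper_force': 0.0, 'width': 0.08593252266356052}
```

View pics/scene0.png

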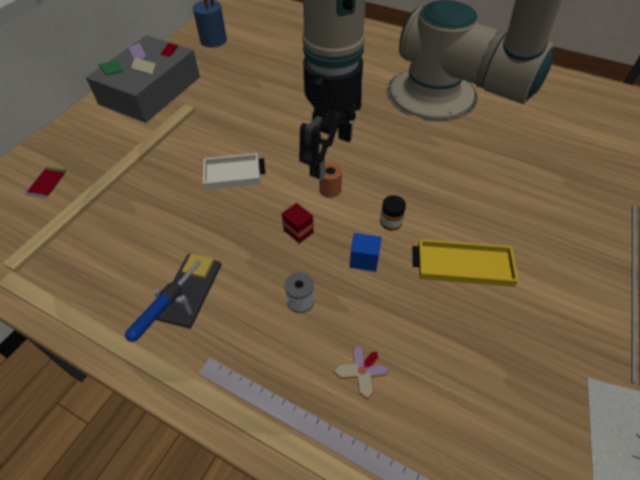

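View pics/side0.png

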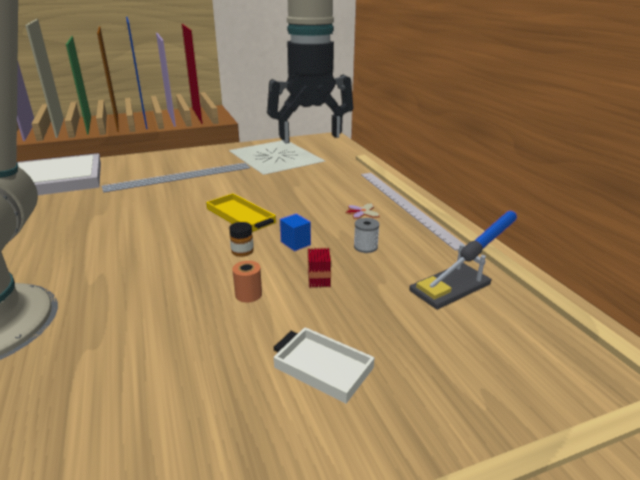

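Scene view: spool (299,292), jar (393,212), brick (366,252), foil roll (330,180), glass pack (298,222). The yellow tray is at (467,263) with its tab at (417,256); the white tray is at (232,171) with its tab at (262,166). Side view: the same things, nothing hidden. Next come coarse positions and a wrist view.

```bash
cat > h.py <<'E'
from rig import manip
import cv2,numpy as np
from scipy.spatial.transform import Rotation as Rn
def rot(q): return Rn.from_quat([q[1],q[2],q[3],q[0]]).as_matrix()
def cam(n,state=None):
    "returns K-params, camera centre C and Rwc (camera->world)"
    p=manip.camera_params(n)
    if n=="wrist":
        s=state; T=np.array(p["tool_from_camera"]); R=rot(s["ee_rot"])
        return p,np.array(s["position"])+R@T[:3,3],R@T[:3,:3]
    R=np.array(p["R"]);return p,-R.T@np.array(p["t"]),R.T
def cast(c,uv,z):
    p,C,Rw=c; uv=np.atleast_2d(np.float64(uv))
    d=np.c_[(uv[:,0]-p["cx"])/p["fx"],(uv[:,1]-p["cy"])/p["fy"],np.ones(len(uv))]@Rw.T
    return C+d*((z-C[2])/d[:,2])[:,None]
def shot(n,f=None):
    s=manip.get_state(); im=manip.get_image(n)
    if f: cv2.imwrite("pics/"+f,im[:,:,::-1])
    return im,cam(n,s),s
def todelta(s,xyz):
    return rot(s["ee_rot"]).T@(np.array(xyz)-s["position"])/0.8
E
python3 - <<'E'
from h import *
c=cam("scene"); d=cam("side")
P={'spool':((299,292),(367,236),.028),'jar':((393,212),(241,239),.029),'brick':((366,252),(295,232),.028),'foil':((330,180),(247,281),.028),'glass':((298,222),(319,268),.028),'yel':((467,263),(241,212),.015),'yeltab':((417,256),(265,223),.018),'wh':((232,171),(324,363),.015),'whtab':((262,166),(286,341),.018),'flower':((363,371),(363,211),.005),'stand':((188,290),(451,285),.0)}
for k,(a,b,z) in P.items(): print(k,np.round(cast(c,a,z)[0,:2],3),np.round(cast(d,b,z)[0,:2],3))
im,w,s=shot("wrist","w0.png"); p=w[0]; print(p['fx'],p['cx'],p['cy'],w[1])
for uv in [(0,0),(639,0),(0,479),(639,479)]: print(cast(w,uv,0)[0])
E
```

```text
spool [0.696 0.003] [ 0.693 -0.004]
jar [0.45  0.077] [0.45  0.073]
brick [0.563 0.07 ] [0.562 0.065]
foil [ 0.429 -0.074] [ 0.427 -0.076]
glass [ 0.559 -0.077] [ 0.559 -0.082]
yel [0.489 0.243] [0.483 0.224]
yeltab [0.52  0.156] [0.519 0.145]
wh [ 0.493 -0.282] [ 0.484 -0.296]
whtab [ 0.451 -0.23 ] [ 0.447 -0.237]
flower [0.763 0.159] [0.758 0.148]
stand [ 0.773 -0.188] [ 0.778 -0.18 ]
405.0337484066779 320.11173412430895 238.25650333712733 [0.57490014 0.07558233 0.37407669]
[0.31213367 0.16505772 0.        ]
[0.83518654 0.16519672 0.        ]
[ 0.1963593  -0.33668432  0.        ]
[ 0.95059311 -0.33523396  0.        ]
```

View pics/w0.png

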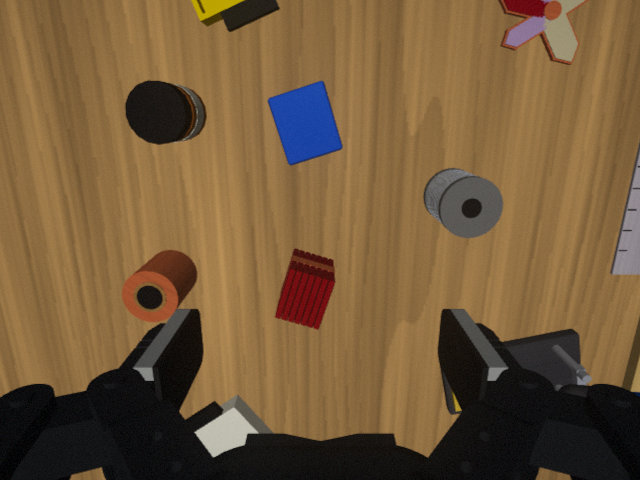

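The wrist view shows all five loose things. Tops: jar (158,111), brick (305,123), spool (472,207), foil roll (150,297), glass pack about (306,290). I'll move over the yellow tray next.

>>> {"fn": "move_arm", "kwargs": {"deltas": [[[0.06, -0.03, 0, 0, -1], [0.12, -0.06, 0, 0, -1], [0.18, -0.09, 0, 0, -1], [0.25, -0.11, 0, 0, -1], [0.25, -0.11, 0, 0, -1], [0.25, -0.11, 0, 0, -1], [0.25, -0.11, 0, 0, -1]]]}}

```text
clock: 0.85
position: [0.487, 0.1998, 0.2391]
ee_rot: [0.0, 0.707, 0.708, -0.0]
contact_force: [0.4, 0.5, -0.3]
width: 0.0854
gripper_force: 0.0
```

Run:
```python
from h import *
im,w,s=shot("wrist","w1.png"); print(s["position"],s["ee_rot"])
import pickle; pickle.dump((s,),open("s1.pkl","wb"))
# objects from w0
R=np.array([[0,1,0],[1,0,0],[0,0,-1.]])
c=manip.camera_params("wrist");T=np.array(c["tool_from_camera"]);q=np.array([-6.5974e-04,.70712939,.70708368,-5.164e-04])
Rt=rot(q);w0=(c,np.array([.5745398,.00003549,.2385208])+Rt@T[:3,3],Rt@T[:3,:3])
I=cv2.imread("pics/w0.png");H=cv2.cvtColor(I,cv2.COLOR_BGR2HSV)
def big(m,roi):
    x0,y0,x1,y1=roi;k=np.zeros_like(m);k[y0:y1,x0:x1]=m[y0:y1,x0:x1]
    cs,_=cv2.findContours(k,cv2.RETR_EXTERNAL,cv2.CHAIN_APPROX_NONE);return max(cs,key=cv2.contourArea)
def rect(n,m,roi,z):
    k=big(m,roi);r=cv2.minAreaRect(k);b=cast(w0,cv2.boxPoints(r),z)[:,:2];e=np.diff(np.r_[b,b[:1]],axis=0)
    print(n,"rect",np.round(r[0]),"ctr",b.mean(0).round(4),"sides",np.linalg.norm(e,axis=1).round(4),"yaw0",np.degrees(np.arctan2(e[0,1],e[0,0])).round(1))
def circ(n,m,roi,z):
    k=big(m,roi);e=cv2.fitEllipse(k);print(n,np.round(e[0]),np.round(e[1]),cast(w0,e[0],z)[0,:2].round(4),"diam",(np.array(e[1])/405*(w0[1][2]-z)/.97).round(4))
print(H[123,305],H[300,300],H[207,490],H[297,130],H[111,150],H[190,440])
rect("brick",cv2.inRange(H,(105,150,100),(130,255,255)),(250,60,360,180),.056)
rect("glass",cv2.inRange(H,(170,120,40),(180,255,255))|cv2.inRange(H,(0,200,30),(3,255,255)),(255,235,350,340),.056)
circ("spoolcore",cv2.inRange(H,(0,0,0),(180,255,45)),(450,185,495,230),.056)
circ("foilcore",cv2.inRange(H,(0,0,0),(180,255,45)),(130,275,170,318),.056)
circ("jar",cv2.inRange(H,(0,0,0),(180,255,50)),(115,75,192,150),.058)
```

```text
[0.48699276 0.19981364 0.23913335] [ 3.86774600e-04  7.06676978e-01  7.07536131e-01 -3.48843812e-04]
[111 215 166] [  2 208  81] [20 17 89] [  9 186 162] [ 3 88 26] [ 10   7 105]
brick rect [306. 123.] ctr [0.5637 0.0689] sides [0.0427 0.0508 0.0447 0.0514] yaw0 17.3
glass rect [305. 295.] ctr [ 0.5619 -0.073 ] sides [0.0551 0.0394 0.0558 0.0413] yaw0 72.5
spoolcore [471. 208.] [17. 19.] [0.6957 0.004 ] diam [0.014  0.0155]
foilcore [149. 297.] [21. 25.] [ 0.4276 -0.0745] diam [0.0171 0.0199]
jar [158. 112.] [60. 68.] [0.4539 0.0773] diam [0.0482 0.0546]
```

View pics/w1.png

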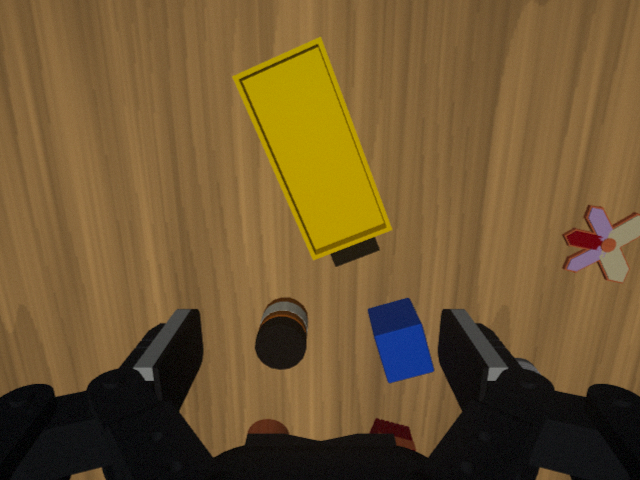

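The view shows the yellow tray with corners about (235,77), (320,40), (390,230), (314,258) and its tab at (355,251). Next, the white tray.

>>> {"fn": "move_arm", "kwargs": {"deltas": [[[-0.06, 0, 0, 0, -1], [-0.12, 0, 0, 0, -1], [-0.18, 0, 0, 0, -1], [-0.24, 0, 0, 0, -1], [-0.3, 0, 0, 0, -1], [-0.36, 0, 0, 0, -1], [-0.42, 0, 0, 0, -1], [-0.48, 0, 0, 0, -1], [-0.54, 0, 0, 0, -1], [-0.58, 0, 0, 0, -1], [-0.58, 0, 0, 0, -1], [-0.58, 0, 0, 0, -1]]]}}

```text
clock: 2.1
position: [0.486, -0.2658, 0.2388]
ee_rot: [-0.001, 0.708, 0.706, 0.0]
contact_force: [0.1, 0.1, -1.2]
width: 0.0854
gripper_force: 0.0
```

Run:
```python
from h import *
import pickle
im,w,s=shot("wrist","w2.png"); print(s["position"],s["ee_rot"])
def tray(I,w,lo,hi):
    H=cv2.cvtColor(I,cv2.COLOR_BGR2HSV);m=cv2.inRange(H,lo,hi);m[310:]=0
    m=cv2.morphologyEx(m,cv2.MORPH_CLOSE,np.ones((9,9)))
    k=max(cv2.findContours(m,0,1)[0],key=cv2.contourArea)
    pts=cast(w,k[:,0],.02)[:,:2]
    r=cv2.minAreaRect((pts*1000).astype(np.float32));b=cv2.boxPoints(r);e=np.diff(b,axis=0)
    print(cv2.minAreaRect(k)[0],np.array(r[0]).round(1),np.array(r[1]).round(1),"edge yaws",np.degrees(np.arctan2(e[:2,1],e[:2,0])).round(1),np.linalg.norm(e[:2],axis=1).round(1))
s1,=pickle.load(open("s1.pkl","rb"))
tray(cv2.imread("pics/w1.png"),cam("wrist",s1),(20,150,60),(34,255,255))
tray(np.ascontiguousarray(im[:,:,::-1]),w,(0,0,90),(180,60,255))
```

```text
[ 0.48604468 -0.2657572   0.23876845] [-6.89031333e-04  7.08497344e-01  7.05713142e-01  1.26707441e-05]
(319.2144775390625, 148.80563354492188) [486.6 241.1] [ 85.8 173.8] edge yaws [-67.7  22.3] [173.8  85.8]
(321.43585205078125, 225.40072631835938) [ 487.8 -287.5] [ 78.8 121.1] edge yaws [-54.1  35.9] [121.1  78.8]
```

View pics/w2.png

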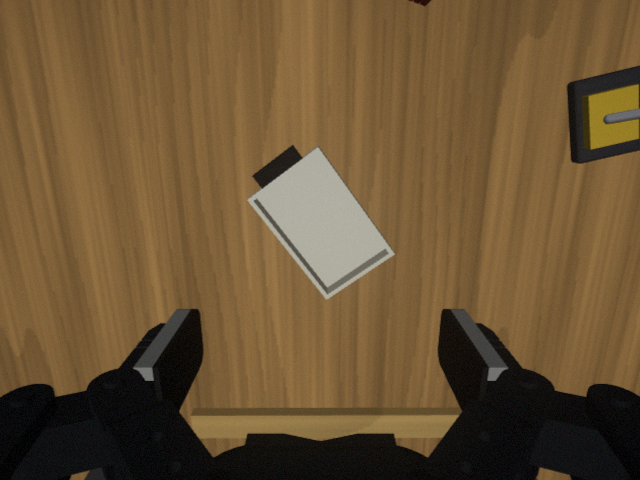

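White tray at (321,225), tab at the upper left (278,166); its size checks out at 121 x 79 mm. The yellow width came out too big (86 mm), so I'll recheck it by corners.

Run:
```python
from h import *
import pickle
s1,=pickle.load(open("s1.pkl","rb"));w=cam("wrist",s1)
H=cv2.cvtColor(cv2.imread("pics/w1.png"),cv2.COLOR_BGR2HSV);m=cv2.inRange(H,(20,220,60),(34,255,255));m[:,:200]=0;m[290:]=0
m=cv2.morphologyEx(m,cv2.MORPH_CLOSE,np.ones((9,9)));m=cv2.morphologyEx(m,cv2.MORPH_OPEN,np.ones((9,9)))
k=max(cv2.findContours(m,0,1)[0],key=cv2.contourArea)
q=cv2.approxPolyDP(cv2.convexHull(k),12,True)[:,0];print(q.tolist())
b=cast(w,q,.02)[:,:2];e=np.diff(np.r_[b,b[:1]],axis=0)
print(b.mean(0),np.linalg.norm(e,axis=1).round(4),np.degrees(np.arctan2(e[:,1],e[:,0])).round(1))
t=cast(w,(355,251),.02)[0,:2];print("tab",t,np.linalg.norm(t-b.mean(0)),np.degrees(np.arctan2(*(t-b.mean(0))[::-1])))
```

```text
[[321, 40], [389, 230], [312, 256], [236, 75]]
[0.48409148 0.2403363 ] [0.169  0.0746 0.1679 0.0739] [ -68.4 -160.2  111.4   20.6]
tab [0.51968015 0.15433894] 0.09307040388106684 -67.5185438585155
```

>>> {"fn": "move_arm", "kwargs": {"deltas": [[[0.06, -0.02, 0.0, -0.07, -1], [0.12, -0.04, 0.03, -0.14, -1], [0.18, -0.06, 0.08, -0.21, -1], [0.237, -0.074, 0.13, -0.28, -1], [0.237, -0.074, 0.15, -0.3, -1], [0.237, -0.074, 0.19, -0.3, -1], [0.237, -0.074, 0.23, -0.3, -1], [0.237, -0.074, 0.267, -0.3, -1], [0.237, -0.074, 0.267, -0.3, -1], [0.237, -0.074, 0.267, -0.3, 1], [0.237, -0.074, 0.267, -0.3, 1], [0.237, -0.074, 0.267, -0.3, 1]]], "squeeze": 40}}

```text
clock: 3.35
position: [0.4291, -0.0748, 0.0274]
ee_rot: [0.002, 0.454, 0.891, 0.0]
contact_force: [-0.1, 1.3, 5.3]
width: 0.0472
gripper_force: 40.2
```

Run:
```python
from h import *
im,w,s=shot("scene","g0.png");print(s["position"].round(4),s["ee_rot"].round(4),s["width"],s["gripper_force"],s["contact_force"].round(1))
cv2.imwrite("pics/g0c.png",cv2.resize(im[100:260,240:440,::-1],None,fx=3,fy=3))
```

```text
[ 0.4291 -0.0748  0.0274] [1.700e-03 4.539e-01 8.910e-01 2.000e-04] 0.0472329581159668 40.204771757125854 [-0.1  1.3  5.3]
```

View pics/g0c.png

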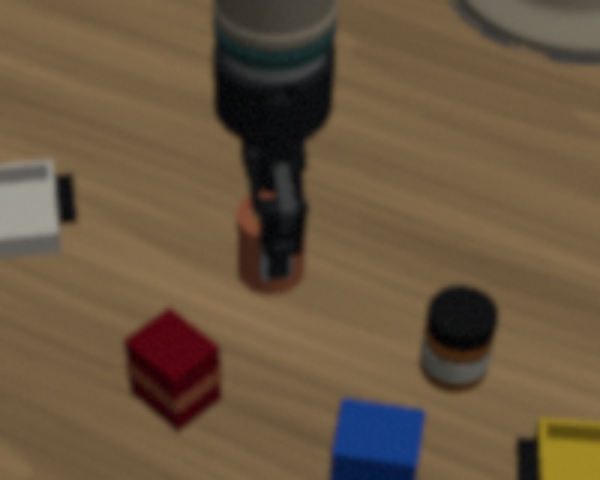

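>>> {"fn": "move_arm", "kwargs": {"deltas": [[[0, 0, -0.05, 0, 1], [-0.02, -0.01, -0.08, 0, 1], [-0.07, -0.03, -0.09, 0, 1], [-0.12, -0.05, -0.09, 0, 1], [-0.17, -0.075, -0.09, 0, 1], [-0.21, -0.09, -0.09, 0, 1], [-0.224, -0.096, -0.08, 0, 1], [-0.224, -0.096, -0.06, 0, 1], [-0.224, -0.096, -0.04, 0, 1], [-0.224, -0.096, -0.04, 0, 1]]]}}

```text
clock: 4.4
position: [0.4689, -0.2627, 0.0558]
ee_rot: [-0.003, 0.454, 0.891, 0.001]
contact_force: [-0.7, 1.0, -2.0]
width: 0.0469
gripper_force: 42.2
```

Run:
```python
from h import *
im,w,s=shot("wrist","w3.png");print(s["position"].round(4),s["ee_rot"].round(4),s["width"],s["contact_force"].round(1))
```

```text
[ 0.4689 -0.2627  0.0558] [-2.800e-03  4.541e-01  8.910e-01  7.000e-04] 0.04687838191165603 [-0.7  1.  -2. ]
```

View pics/w3.png

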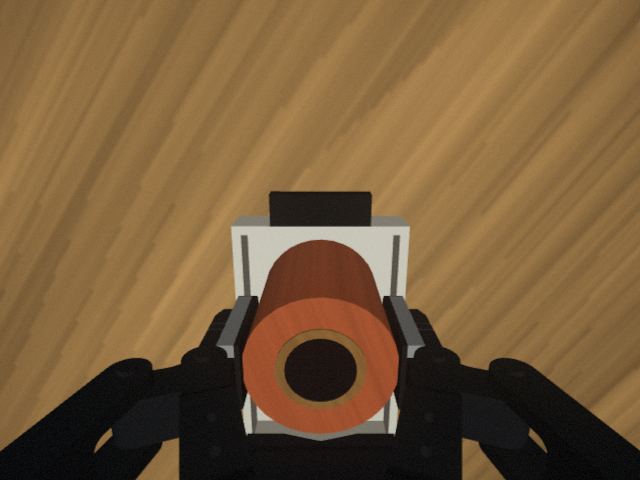

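The foil roll is centred over the tray (320,370), with the tab at (320,208). I'll lower it, release and lift.

>>> {"fn": "move_arm", "kwargs": {"deltas": [[[0, 0, 0.015, 0, 1], [0, 0, 0.03, 0, 1], [0, 0, 0.035, 0, 1], [0, 0, 0.035, 0, 1], [0, 0, 0.035, 0, -1], [0, 0, 0.035, 0, -1], [0, 0, 0.035, 0, -1], [0, 0, -0.02, 0, -1], [0, 0, -0.08, 0, -1], [0, 0, -0.12, 0, -1], [0, 0, -0.12, 0, -1]]]}}

```text
clock: 5.55
position: [0.4739, -0.2666, 0.1585]
ee_rot: [0.005, 0.454, 0.891, -0.001]
contact_force: [0.8, -0.3, -0.0]
width: 0.0854
gripper_force: 0.0
```

Run:
```python
from h import *
im,w,s=shot("wrist","w4.png");print(s["position"].round(4),s["ee_rot"].round(4),s["width"],s["contact_force"].round(1))
print("to glass tool-x,y,z:",todelta(s,(.5608,-.0763,.025)).round(4))
```

```text
[ 0.4739 -0.2666  0.1585] [ 0.0053  0.4539  0.891  -0.0009] 0.0853877697870411 [ 0.8 -0.3 -0. ]
to glass tool-x,y,z: [0.1303 0.2272 0.1663]
```

View pics/w4.png

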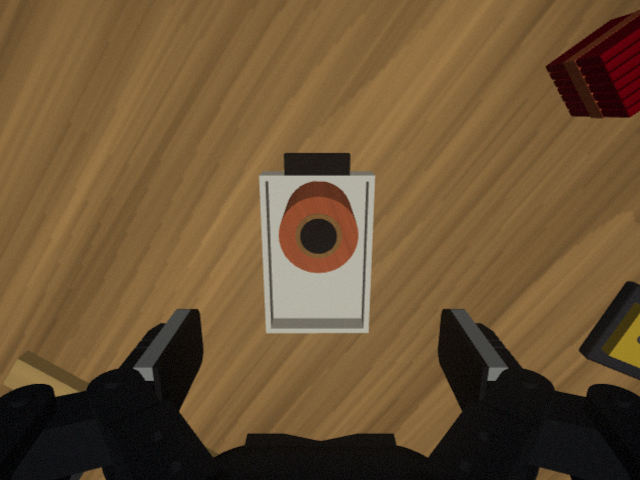

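Foil roll upright at the tab end (318,236). Next, the glass pack.

>>> {"fn": "move_arm", "kwargs": {"deltas": [[[0.025, 0.046, 0, -0.06, -1], [0.05, 0.092, 0, -0.12, -1], [0.075, 0.138, 0, -0.18, -1], [0.1, 0.184, 0.01, -0.24, -1], [0.124, 0.229, 0.03, -0.304, -1], [0.124, 0.229, 0.06, -0.304, -1], [0.124, 0.229, 0.06, -0.304, -1], [0.124, 0.229, 0.06, -0.304, -1]]]}}

```text
clock: 6.4
position: [0.5597, -0.0765, 0.1042]
ee_rot: [-0.002, 0.152, 0.988, 0.0]
contact_force: [0.2, 0.1, 0.3]
width: 0.0853
gripper_force: 0.0
```

Run:
```python
from h import *
im,w,s=shot("wrist","w5.png");print(s["position"].round(4),s["ee_rot"].round(4),s["width"],s["contact_force"].round(1))
```

```text
[ 0.5597 -0.0765  0.1042] [-0.002   0.1523  0.9883  0.    ] 0.08527790349360405 [0.2 0.1 0.3]
```

View pics/w5.png

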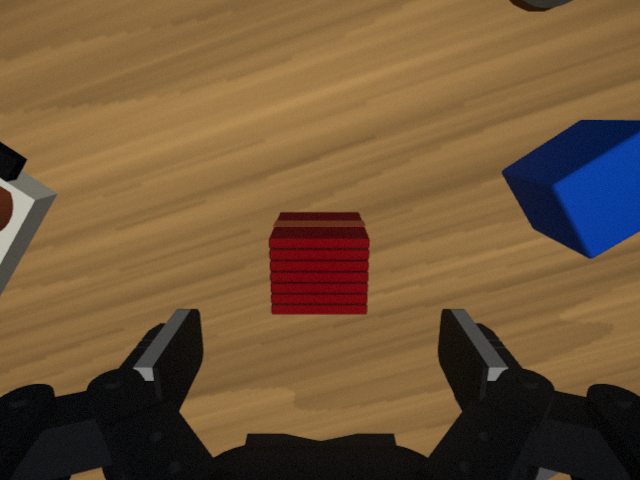

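Glass pack centred between the fingers at (320,276), where the TCP axis projects. Grasping and lifting it.

>>> {"fn": "move_arm", "kwargs": {"deltas": [[[0, 0, 0.04, 0, -1], [0, 0, 0.08, 0, -1], [0, 0, 0.1, 0, -1], [0, 0, 0.1, 0, -1], [0, 0, 0.1, 0, 1], [0, 0, 0.1, 0, 1], [0, 0, 0.1, 0, 1], [0, 0, 0.1, 0, 1], [0, 0, 0.06, 0, 1], [0, 0, 0.01, 0, 1], [0, 0, 0, 0, 1]]]}}

```text
clock: 7.55
position: [0.5637, -0.0771, 0.11]
ee_rot: [0.004, 0.152, 0.988, -0.0]
contact_force: [1.1, 0.3, -2.2]
width: 0.0478
gripper_force: 42.2
```

>>> {"fn": "move_arm", "kwargs": {"deltas": [[[-0.004, -0.05, 0, 0.05, 1], [-0.008, -0.1, 0, 0.11, 1], [-0.012, -0.15, 0, 0.17, 1], [-0.016, -0.2, 0, 0.23, 1], [-0.02, -0.25, 0, 0.28, 1], [-0.024, -0.29, 0, 0.305, 1], [-0.024, -0.303, 0, 0.305, 1], [-0.024, -0.303, 0.02, 0.305, 1], [-0.024, -0.303, 0.04, 0.305, 1], [-0.024, -0.303, 0.05, 0.305, 1], [-0.024, -0.303, 0.05, 0.305, 1]]]}}

```text
clock: 8.65
position: [0.5053, -0.312, 0.064]
ee_rot: [-0.002, 0.455, 0.891, 0.001]
contact_force: [-0.1, 0.4, -1.8]
width: 0.0476
gripper_force: 42.3
```

Run:
```python
from h import *
im,w,s=shot("wrist","w6.png");print(s["position"].round(4),s["ee_rot"].round(4),s["width"],s["contact_force"].round(1))
```

```text
[ 0.5053 -0.312   0.064 ] [-1.900e-03  4.545e-01  8.907e-01  6.000e-04] 0.04761324203848928 [-0.1  0.4 -1.8]
```

View pics/w6.png

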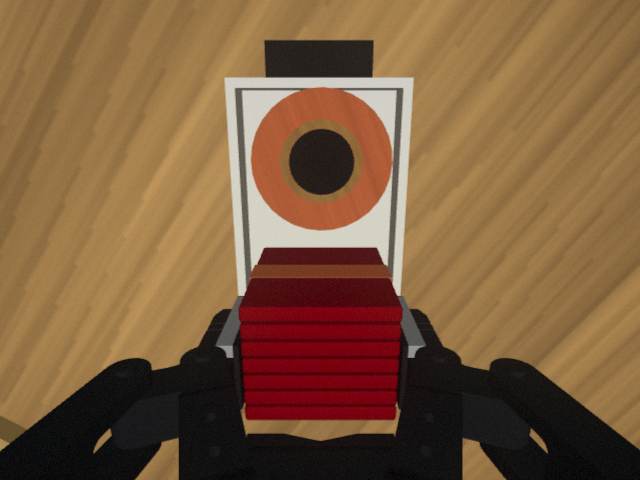

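Glass pack held upright over the tray's open end, lined up with the tray. I'll lower and release it.

>>> {"fn": "move_arm", "kwargs": {"deltas": [[[0, 0, 0.02, 0, 1], [0, 0, 0.035, 0, 1], [0, 0, 0.043, 0, 1], [0, 0, 0.043, 0, 1], [0, 0, 0.043, 0, -1], [0, 0, 0.043, 0, -1], [0, 0, 0.043, 0, -1], [0, 0, 0, 0, -1], [0, 0, -0.06, 0, -1], [0, 0, -0.1, 0, -1], [0, 0, -0.1, 0, -1], [0, 0, -0.1, 0, -1]]]}}

```text
clock: 9.9
position: [0.5065, -0.3137, 0.1465]
ee_rot: [0.001, 0.455, 0.891, -0.0]
contact_force: [-0.4, 0.5, -0.2]
width: 0.0856
gripper_force: 0.0
```

Run:
```python
from h import *
im,w,s=shot("wrist","w7.png");print(s["position"].round(4),s["ee_rot"].round(4),s["width"],s["contact_force"].round(1))
H=cv2.cvtColor(im,cv2.COLOR_RGB2HSV)
m=cv2.inRange(H,(170,120,40),(180,255,255))|cv2.inRange(H,(0,200,30),(3,255,255));k=max(cv2.findContours(m,0,1)[0],key=cv2.contourArea)
r=cv2.minAreaRect(k);b=cast(w,cv2.boxPoints(r),.06)[:,:2];print(r,b.mean(0),np.linalg.norm(np.diff(b,axis=0),axis=1))
print("to spool:",todelta(s,(.6957,.004,.025)).round(4))
```

```text
[ 0.5065 -0.3137  0.1465] [ 1.000e-03  4.549e-01  8.905e-01 -2.000e-04] 0.08559991610711494 [-0.4  0.5 -0.2]
((320.5, 241.0), (72.0, 83.0), 90.0) [ 0.5044816  -0.30909847] [0.04641866 0.04343878 0.04903907]
to spool: [0.1834 0.4243 0.1518]
```

>>> {"fn": "move_arm", "kwargs": {"deltas": [[[0.02, 0.047, 0, 0, -1], [0.04, 0.094, 0, 0.02, -1], [0.06, 0.14, 0, 0.05, -1], [0.08, 0.188, 0, 0.08, -1], [0.1, 0.235, 0, 0.1, -1], [0.12, 0.282, 0, 0.12, -1], [0.14, 0.328, 0, 0.12, -1], [0.16, 0.375, 0, 0.12, -1], [0.183, 0.424, 0.02, 0.12, -1], [0.183, 0.424, 0.06, 0.12, -1], [0.183, 0.424, 0.06, 0.12, -1], [0.183, 0.424, 0.06, 0.12, -1]]]}}

```text
clock: 11.15
position: [0.6937, 0.0037, 0.0955]
ee_rot: [-0.002, 0.563, 0.826, -0.001]
contact_force: [1.0, 0.6, 0.1]
width: 0.0859
gripper_force: 0.0
```

Run:
```python
from h import *
im,w,s=shot("wrist","w8.png");print(s["position"].round(4),s["ee_rot"].round(4),s["width"],s["contact_force"].round(1))
g=cv2.cvtColor(im,cv2.COLOR_RGB2GRAY)
# dark core on top, between the fingers
m=cv2.inRange(g,0,30);m[:, :230]=0;m[:,410:]=0;m[:200]=0;m[360:]=0
for k in cv2.findContours(m,0,1)[0]:
    if cv2.contourArea(k)>150: c=cv2.minEnclosingCircle(k);print(c,cast(w,c[0],.056)[0].round(4),todelta(s,[*cast(w,c[0],.056)[0,:2],.025]).round(4))
```

```text
[0.6937 0.0037 0.0955] [-0.0022  0.5629  0.8265 -0.0014] 0.08589363488136105 [1.  0.6 0.1]
((322.875, 283.5), 16.500572204589844) [0.6953 0.0042 0.056 ] [-0.0004  0.0026  0.0881]
```

>>> {"fn": "move_arm", "kwargs": {"deltas": [[[0, 0.002, 0.04, 0, -1], [0, 0.002, 0.075, 0, -1], [0, 0.002, 0.09, 0, -1], [0, 0.002, 0.09, 0, -1], [0, 0.002, 0.09, 0, 1], [0, 0.002, 0.09, 0, 1], [0, 0.002, 0.09, 0, 1], [0, 0.002, 0.09, 0, 1], [0, 0.002, 0.05, 0, 1], [0, 0.002, 0, 0, 1], [0, 0.002, -0.03, 0, 1], [0, 0.002, -0.03, 0, 1]]], "squeeze": 50}}

```text
clock: 12.4
position: [0.6997, 0.0044, 0.1264]
ee_rot: [0.004, 0.563, 0.827, 0.002]
contact_force: [1.2, -0.2, -2.8]
width: 0.0489
gripper_force: 52.8
```

>>> {"fn": "move_arm", "kwargs": {"deltas": [[[0.04, -0.018, 0, 0, 1], [0.09, -0.04, 0, 0, 1], [0.14, -0.063, 0, 0, 1], [0.19, -0.085, 0, 0, 1], [0.24, -0.108, 0, 0, 1], [0.28, -0.13, 0, 0, 1], [0.304, -0.138, 0.02, 0, 1], [0.304, -0.138, 0.05, 0, 1], [0.304, -0.138, 0.08, 0, 1], [0.304, -0.138, 0.08, 0, 1], [0.304, -0.138, 0.08, 0, 1]]]}}

```text
clock: 13.5
position: [0.5041, 0.1902, 0.0567]
ee_rot: [-0.001, 0.563, 0.826, -0.001]
contact_force: [-0.5, 0.3, -2.2]
width: 0.0486
gripper_force: 52.9
```

Run:
```python
from h import *
im,w,s=shot("wrist","w9.png");print(s["position"].round(4),s["ee_rot"].round(4),s["width"],s["contact_force"].round(1))
print("to target",todelta(s,(.5043,.1903,.0305)).round(4))
```

```text
[0.5041 0.1902 0.0567] [-0.0009  0.563   0.8265 -0.001 ] 0.048614222758070307 [-0.5  0.3 -2.2]
to target [0.     0.0004 0.0327]
```

View pics/w9.png

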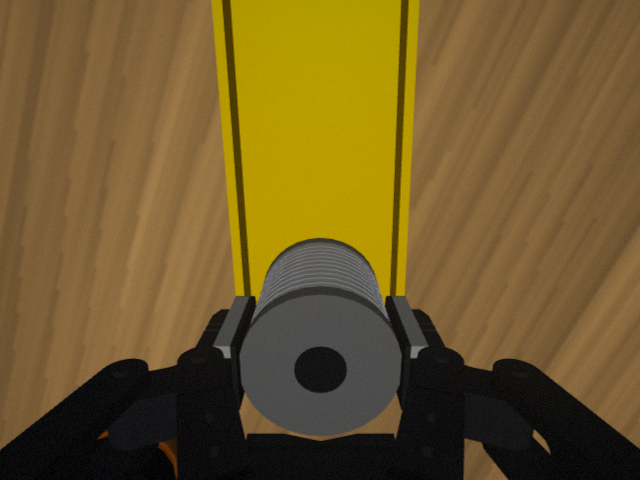

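Spool centred across the tray (tray middle at 320, spool at 321). I'll lower and release it, staying 2 mm off the end wall.

>>> {"fn": "move_arm", "kwargs": {"deltas": [[[0.002, 0, 0.015, 0, 1], [0.002, 0, 0.028, 0, 1], [0.002, 0, 0.033, 0, 1], [0.002, 0, 0.033, 0, 1], [0.002, 0, 0.033, 0, -1], [0.002, 0, 0.033, 0, -1], [0.002, 0, 0.033, 0, -1], [0.002, 0, 0, 0, -1], [0.002, 0, -0.06, 0, -1], [0.002, 0, -0.1, 0, -1], [0.002, 0, -0.1, 0, -1], [0.002, 0, -0.1, 0, -1]]]}}

```text
clock: 14.75
position: [0.5048, 0.1919, 0.1383]
ee_rot: [0.001, 0.563, 0.826, 0.001]
contact_force: [-0.3, -0.3, -0.5]
width: 0.0855
gripper_force: 0.0
```

Run:
```python
from h import *
im,w,s=shot("wrist","w10.png");print(s["position"].round(4),s["ee_rot"].round(4),s["width"],s["contact_force"].round(1))
g=cv2.cvtColor(im,cv2.COLOR_RGB2GRAY)
m=cv2.inRange(g,0,30);m[:, :230]=0;m[:,410:]=0;m[:150]=0;m[400:]=0
for k in cv2.findContours(m,0,1)[0]:
    if cv2.contourArea(k)>150: c=cv2.minEnclosingCircle(k);print(c,cast(w,c[0],.06)[0].round(4))
H=cv2.cvtColor(im,cv2.COLOR_RGB2HSV);m=cv2.inRange(H,(20,220,60),(34,255,255));ys,xs=np.nonzero(m);print("yellow rows",ys.min(),ys.max())
print(cast(w,[(320,ys.min()),(320,ys.max())],.02).round(4))
print("to jar",todelta(s,(.4505,.0765,.025)).round(4))
```

```text
[0.5048 0.1919 0.1383] [6.000e-04 5.630e-01 8.265e-01 7.000e-04] 0.08550160073601544 [-0.3 -0.3 -0.5]
((318.0, 292.0), 32.01572036743164) [0.5126 0.1709 0.06  ]
((318.4038391113281, 254.0), 13.552342414855957) [0.5043 0.1925 0.06  ]
yellow rows 0 283
[[0.4556 0.3188 0.02  ]
 [0.518  0.1605 0.02  ]]
to jar [-0.1094 -0.1162  0.1415]
```

>>> {"fn": "move_arm", "kwargs": {"deltas": [[[-0.03, -0.03, 0, 0, -1], [-0.06, -0.06, 0, 0, -1], [-0.09, -0.09, 0, 0, -1], [-0.109, -0.116, 0.02, 0, -1], [-0.109, -0.116, 0.05, 0, -1], [-0.109, -0.116, 0.05, 0, -1], [-0.109, -0.116, 0.05, 0, -1]]]}}

```text
clock: 15.5
position: [0.4493, 0.0768, 0.0967]
ee_rot: [-0.001, 0.563, 0.826, -0.001]
contact_force: [-0.1, -0.5, 0.2]
width: 0.0853
gripper_force: 0.0
```

Run:
```python
from h import *
im,w,s=shot("wrist","w11.png");print(s["position"].round(4),s["width"],s["contact_force"].round(1))
g=cv2.cvtColor(im,cv2.COLOR_RGB2GRAY)
m=cv2.inRange(g,0,45);m[:, :215]=0;m[:,425:]=0;m[:150]=0;m[420:]=0
for k in cv2.findContours(m,0,1)[0]:
    if cv2.contourArea(k)>800:
        x,y,ww,hh=cv2.boundingRect(k);e=[(x,y+hh/2),(x+ww,y+hh/2),(x+ww/2,y+hh)];c=cast(w,e,.058);print(x,y,ww,hh,np.linalg.norm(c[0]-c[1]).round(4),((c[0]+c[1])/2).round(4),c[2].round(4))
        xd=rot(s["ee_rot"])[:,0];ctr=(c[2]+xd*.023);print("ctr",ctr.round(4),todelta(s,[*ctr[:2],.025]).round(4))
```

```text
[0.4493 0.0768 0.0967] 0.08531932364079113 [-0.1 -0.5  0.2]
276 230 96 99 0.0446 [0.4507 0.0796 0.058 ] [0.4602 0.0556 0.058 ]
ctr [0.4518 0.077  0.058 ] [-0.001   0.0032  0.0897]
```

>>> {"fn": "move_arm", "kwargs": {"deltas": [[[0, 0.002, 0.04, 0, -1], [0, 0.002, 0.075, 0, -1], [0, 0.002, 0.09, 0, -1], [0, 0.002, 0.09, 0, -1], [0, 0.002, 0.09, 0, 1], [0, 0.002, 0.09, 0, 1], [0, 0.002, 0.09, 0, 1], [0, 0.002, 0.09, 0, 1], [0, 0.002, 0.05, 0, 1], [0, 0.002, 0, 0, 1], [0, 0.002, -0.04, 0, 1], [0, 0.002, -0.04, 0, 1]]], "squeeze": 40}}

```text
clock: 16.75
position: [0.4549, 0.0774, 0.1342]
ee_rot: [0.004, 0.563, 0.826, 0.003]
contact_force: [0.6, 0.2, -0.8]
width: 0.0452
gripper_force: 41.7
```

>>> {"fn": "move_arm", "kwargs": {"deltas": [[[0.04, 0.018, 0, 0, 1], [0.09, 0.04, 0, 0, 1], [0.14, 0.065, 0, 0, 1], [0.19, 0.088, 0, 0, 1], [0.23, 0.105, 0, 0, 1], [0.244, 0.113, 0, 0, 1], [0.244, 0.113, 0.03, 0, 1], [0.244, 0.113, 0.06, 0, 1], [0.244, 0.113, 0.09, 0, 1], [0.244, 0.113, 0.09, 0, 1], [0.244, 0.113, 0.09, 0, 1]]]}}

```text
clock: 17.85
position: [0.4638, 0.2913, 0.0573]
ee_rot: [-0.0, 0.563, 0.826, -0.001]
contact_force: [0.7, -0.1, -1.7]
width: 0.0452
gripper_force: 41.7
```

Run:
```python
from h import *
im,w,s=shot("wrist","w12.png");print(s["position"].round(4),s["ee_rot"].round(4),s["width"],s["contact_force"].round(1))
H=cv2.cvtColor(im,cv2.COLOR_RGB2HSV);m=cv2.inRange(H,(20,220,60),(34,255,255));ys,xs=np.nonzero(m);print("yellow rows",ys.min(),ys.max(),xs[ys<ys.min()+4].min(),xs[ys<ys.min()+4].max())
e=cast(w,[(320,ys.min())],.02)[0];u=np.array([.3665,-.9304]);print(e,"far end along",(e[:2]-[.4845,.2405])@u)
print("to target",todelta(s,(.4643,.2917,.0305)).round(4))
```

```text
[0.4638 0.2913 0.0573] [-3.000e-04  5.631e-01  8.264e-01 -8.000e-04] 0.045183231924485846 [ 0.7 -0.1 -1.7]
yellow rows 209 433 236 399
[0.45111157 0.32481302 0.02      ] far end along -0.09068169070226992
to target [0.0003 0.0008 0.0335]
```

View pics/w12.png

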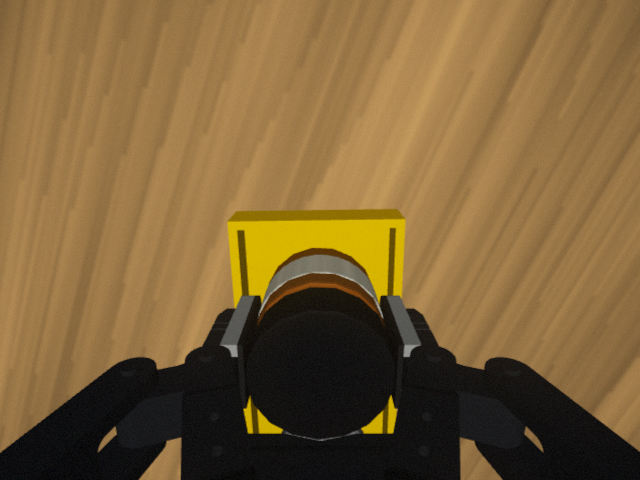

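Jar held over the end opposite the tab: tray rim edge at row 221, jar centred at 321. I'll lower and release it.

>>> {"fn": "move_arm", "kwargs": {"deltas": [[[0, 0, 0.015, 0, 1], [0, 0, 0.028, 0, 1], [0, 0, 0.034, 0, 1], [0, 0, 0.034, 0, 1], [0, 0, 0.034, 0, -1], [0, 0, 0.034, 0, -1], [0, 0, 0.034, 0, -1], [0, 0, 0, 0, -1], [0, 0, -0.06, 0, -1], [0, 0, -0.12, 0, -1], [0, 0, -0.12, 0, -1], [0, 0, -0.12, 0, -1]]]}}

```text
clock: 19.1
position: [0.4648, 0.2924, 0.155]
ee_rot: [0.001, 0.563, 0.827, 0.001]
contact_force: [0.4, 0.4, -1.0]
width: 0.0854
gripper_force: 0.0
```

Run:
```python
from h import *
im,w,s=shot("wrist","w13.png");print(s["position"].round(4),s["ee_rot"].round(4),s["width"],s["contact_force"].round(1))
g=cv2.cvtColor(im,cv2.COLOR_RGB2GRAY)
m=cv2.inRange(g,0,45);m[:, :230]=0;m[:,410:]=0;m[:150]=0;m[400:]=0
for k in cv2.findContours(m,0,1)[0]:
    if cv2.contourArea(k)>150:
        x,y,ww,hh=cv2.boundingRect(k);e=[(x,y+hh/2),(x+ww,y+hh/2),(x+ww/2,y+hh)];c=cast(w,e,.062);ctr=c[2]+rot(s["ee_rot"])[:,0]*.023
        print(x,y,ww,hh,np.linalg.norm(c[0]-c[1]).round(4),ctr.round(4),(ctr[:2]-[.4845,.2405])@np.array([.3665,-.9304]))
print("to brick",todelta(s,(.5635,.069,.025)).round(4))
```

```text
[0.4648 0.2924 0.155 ] [8.000e-04 5.629e-01 8.265e-01 1.400e-03] 0.08541029837084123 [ 0.4  0.4 -1. ]
308 388 23 12 0.0154 [0.4965 0.2133 0.062 ] 0.02968004083712864
280 205 76 78 0.045 [0.4644 0.2922 0.062 ] -0.0554344061966996
to brick [-0.305   0.0121  0.1624]
```

Jar upright at −55 mm, spool at +52 mm, so the gap is about 59 mm. Now the brick.

>>> {"fn": "move_arm", "kwargs": {"deltas": [[[-0.03, 0.001, 0, 0.07, -1], [-0.06, 0.002, 0, 0.14, -1], [-0.09, 0.004, 0, 0.21, -1], [-0.12, 0.005, 0, 0.28, -1], [-0.15, 0.006, 0, 0.35, -1], [-0.18, 0.007, 0, 0.42, -1], [-0.21, 0.008, 0, 0.49, -1], [-0.24, 0.01, 0, 0.56, -1], [-0.27, 0.011, 0, 0.63, -1], [-0.29, 0.012, 0.02, 0.7, -1], [-0.305, 0.012, 0.04, 0.77, -1], [-0.305, 0.012, 0.07, 0.785, -1]]]}}

```text
clock: 20.35
position: [0.5626, 0.0669, 0.0957]
ee_rot: [0.0, 0.989, 0.148, -0.001]
contact_force: [1.4, -0.6, -0.6]
width: 0.0854
gripper_force: 0.0
```

>>> {"fn": "move_arm", "kwargs": {"deltas": [[[0, 0, 0, 0, -1], [0, 0, 0, 0, -1]]]}}

```text
clock: 20.55
position: [0.5611, 0.0686, 0.0961]
ee_rot: [-0.0, 0.989, 0.151, -0.002]
contact_force: [0.5, 0.6, 0.8]
width: 0.0855
gripper_force: 0.0
```

Run:
```python
from h import *
im,w,s=shot("wrist","w14.png");print(s["position"].round(4),s["ee_rot"].round(4),s["qpos"].round(2),s["contact_force"].round(1))
H=cv2.cvtColor(im,cv2.COLOR_RGB2HSV);print(H[280,320])
for vmin in (60,H[280,320][2]-25):
    m=cv2.inRange(H,(100,150,int(vmin)),(130,255,255));k=max(cv2.findContours(m,0,1)[0],key=cv2.contourArea)
    r=cv2.minAreaRect(k);b=cast(w,cv2.boxPoints(r),.056)[:,:2];e=np.diff(np.r_[b,b[:1]],axis=0)
    print(r,b.mean(0).round(4),np.linalg.norm(e,axis=1).round(4),np.degrees(np.arctan2(e[:,1],e[:,0])).round(1),todelta(s,[*b.mean(0),.025]).round(4))
R=rot(s["ee_rot"]);print("closing yaw",np.degrees(np.arctan2(R[1,1],R[0,1])))
```

```text
[0.5611 0.0686 0.0961] [-4.000e-04  9.886e-01  1.506e-01 -2.000e-03] [-0.    0.38  1.73  0.    1.03  1.27] [0.5 0.6 0.8]
[110 222 170]
((323.0, 262.5), (111.0, 112.0), 90.0) [0.5692 0.0706] [0.0496 0.0548 0.0541 0.0548] [ -72.6 -160.2  107.4   15.1] [0.0107 0.0007 0.0889]
((322.4104309082031, 276.4019775390625), (83.93294525146484, 110.0148696899414), 89.40319061279297) [0.5629 0.069 ] [0.0497 0.0423 0.0531 0.0423] [ -72.  -159.7  108.    15.7] [0.0027 0.0003 0.0889]
closing yaw -72.6771223828405
```

>>> {"fn": "move_arm", "kwargs": {"deltas": [[[0.002, 0, 0.04, 0, -1], [0.002, 0, 0.075, 0, -1], [0.002, 0, 0.089, 0, -1], [0.002, 0, 0.089, 0, -1], [0.002, 0, 0.089, 0, 1], [0.002, 0, 0.089, 0, 1], [0.002, 0, 0.089, 0, 1], [0.002, 0, 0.089, 0, 1], [0.002, 0, 0.05, 0, 1], [0.002, 0, 0, 0, 1], [0.002, 0, -0.04, 0, 1], [0.002, 0, -0.04, 0, 1]]]}}

```text
clock: 21.8
position: [0.5674, 0.069, 0.135]
ee_rot: [0.001, 0.989, 0.15, 0.005]
contact_force: [0.5, -0.1, -0.1]
width: 0.0514
gripper_force: 42.3
```

>>> {"fn": "move_arm", "kwargs": {"deltas": [[[-0.002, -0.02, 0, -0.07, 1], [-0.004, -0.04, 0, -0.14, 1], [-0.007, -0.06, 0, -0.21, 1], [-0.01, -0.08, 0, -0.28, 1], [-0.013, -0.1, 0, -0.35, 1], [-0.016, -0.12, 0, -0.42, 1], [-0.018, -0.145, 0, -0.49, 1], [-0.02, -0.17, 0, -0.56, 1], [-0.024, -0.195, 0, -0.63, 1], [-0.028, -0.22, 0, -0.7, 1], [-0.03, -0.237, 0, -0.77, 1], [-0.03, -0.237, 0, -0.789, 1]]]}}

```text
clock: 23.0
position: [0.4831, 0.2442, 0.1289]
ee_rot: [-0.001, 0.557, 0.83, -0.0]
contact_force: [0.3, 0.1, 0.9]
width: 0.0516
gripper_force: 42.3
```

>>> {"fn": "move_arm", "kwargs": {"deltas": [[[0, 0, 0.02, 0, 1], [0, 0, 0.035, 0, 1], [0, 0, 0.035, 0, 1], [0, 0, 0.035, 0, 1]]]}}

```text
clock: 23.4
position: [0.4844, 0.2426, 0.1012]
ee_rot: [-0.0, 0.56, 0.829, -0.001]
contact_force: [-0.5, 0.6, 0.1]
width: 0.0513
gripper_force: 42.3
```

Run:
```python
from h import *
im,w,s=shot("wrist","w15.png");print(s["position"].round(4),s["ee_rot"].round(4),s["width"],s["contact_force"].round(1))
R=rot(s["ee_rot"]);print("closing yaw",np.degrees(np.arctan2(R[1,1],R[0,1])))
print("to target",todelta(s,(.4835,.2430,.0305)).round(4))
```

```text
[0.4844 0.2426 0.1012] [-4.000e-04  5.596e-01  8.288e-01 -6.000e-04] 0.051320231669044584 [-0.5  0.6  0.1]
closing yaw 21.94394316570655
to target [ 0.0008 -0.0007  0.0883]
```

View pics/w15.png

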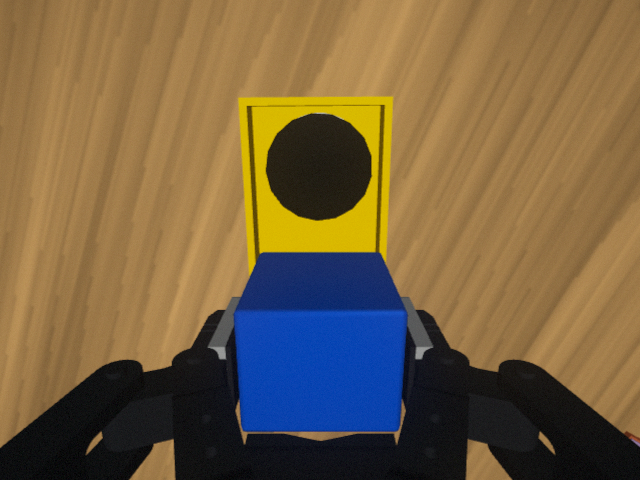

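The brick is aligned with the tray, with the jar ahead at (319,166) and clear. I'll lower it, checking the force on the way.

>>> {"fn": "move_arm", "kwargs": {"deltas": [[[0.001, -0.001, 0.02, 0, 1], [0.001, -0.001, 0.04, 0, 1], [0.001, -0.001, 0.055, 0, 1], [0.001, -0.001, 0.07, 0, 1], [0.001, -0.001, 0.08, 0, 1], [0.001, -0.001, 0.088, 0, 1], [0.001, -0.001, 0.088, 0, 1]]]}}

```text
clock: 24.15
position: [0.4842, 0.2435, 0.0318]
ee_rot: [0.0, 0.559, 0.829, 0.0]
contact_force: [-1.2, 0.1, 4.1]
width: 0.0516
gripper_force: 43.5
```

>>> {"fn": "move_arm", "kwargs": {"deltas": [[[0, 0, 0, 0, -1], [0, 0, 0, 0, -1], [0, 0, 0, 0, -1], [0, 0, -0.04, 0, -1], [0, 0, -0.1, 0, -1], [0, 0, -0.16, 0, -1], [-0.05, 0, -0.2, 0, -1], [-0.11, 0, -0.22, 0, -1], [-0.16, 0, -0.22, 0, -1], [-0.16, 0, -0.22, 0, -1], [-0.16, 0, -0.22, 0, -1]]]}}

```text
clock: 25.25
position: [0.5315, 0.124, 0.2071]
ee_rot: [-0.0, 0.56, 0.828, 0.0]
contact_force: [-0.6, 0.3, 0.1]
width: 0.0852
gripper_force: 0.0
```

Run:
```python
from h import *
a,_,s=shot("scene"); b,_,_=shot("wrist"); c,_,_=shot("side");print(s["position"].round(3),s["contact_force"].round(1),s["clock"])
A=cv2.resize(a[140:320,180:540],(800,400))[:, :]; cr=cv2.resize(c[170:410,190:510],(267,200)); bb=cv2.resize(b,(267,200)); f=np.zeros((600,800,3),np.uint8);f[:400]=A;f[400:,:267]=cr;f[400:,267:534]=bb
cv2.imwrite("pics/fin.png",f[:,:,::-1])
```

```text
[0.531 0.124 0.207] [-0.6  0.3  0.1] 25.25
```

View pics/fin.png

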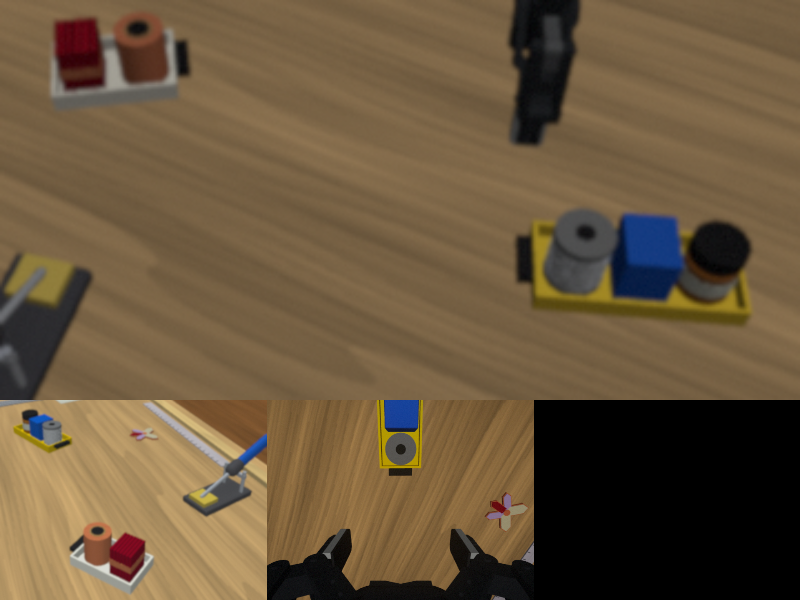

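Both kits are made up and upright: foil roll by the white tray's tab with the glass pack opposite, spool by the yellow tray's tab (580,250), then brick (648,255) and jar (715,262). The stand and flower are untouched and the arm is clear.

```bash
python3 -c "
from rig import manip
print(manip.sign_off())"
```

```text
the job is handed in; nothing more can be done
None
```

Both kits are made up as asked and handed in at about 25 s, with every piece upright in its tray, the brick placed last in the long tray, and the soldering-iron stand and glass flower left where they were.

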